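# Line up pump impellers by size on the kitting rail

## Task

Line up the four bronze pump impellers on the green rail in order of size, each lying flat with its hub upwards and centred on its own round black pad. The largest goes on the pad next to the upright post, and they get smaller pad by pad towards the other end. Set each one down gently rather than dropping it, and leave all four released and still.

Things in the scene. Friction and masses are not known exactly. Their poses are not given: they have to be found in the camera images.
- impeller_a: pump impeller, the largest of four: a bronze disc 82 mm across and 8 mm thick, low curved vanes on its top (up to 14 mm above the underside), and in its middle a plain round upright hub 24 mm across whose top is 46 mm above the underside (same hub on all four; take it by the hub from above). About 420 g. Origin: centre of the underside; z up along the hub; round, its x and y directions mean nothing.
- impeller_b: pump impeller, the second largest of four: a bronze disc 70 mm across and 8 mm thick, low curved vanes on its top (up to 14 mm above the underside), and in its middle a plain round upright hub 24 mm across whose top is 46 mm above the underside (same hub on all four; take it by the hub from above). About 320 g. Origin: centre of the underside; z up along the hub; round, its x and y directions mean nothing.
- impeller_c: pump impeller, the second smallest of four: a bronze disc 58 mm across and 8 mm thick, low curved vanes on its top (up to 14 mm above the underside), and in its middle a plain round upright hub 24 mm across whose top is 46 mm above the underside (same hub on all four; take it by the hub from above). About 230 g. Origin: centre of the underside; z up along the hub; round, its x and y directions mean nothing.
- impeller_d: pump impeller, the smallest of four: a bronze disc 46 mm across and 8 mm thick, low curved vanes on its top (up to 14 mm above the underside), and in its middle a plain round upright hub 24 mm across whose top is 46 mm above the underside (same hub on all four; take it by the hub from above). About 160 g. Origin: centre of the underside; z up along the hub; round, its x and y directions mean nothing.
- rail: fixed flat green bar lying across the table, 90 mm wide, 480 mm long, 12 mm thick, carrying four black pads in a row along its middle, 95 mm apart. Origin: centre of its underside; y along its length, x across it, z up. Its place and direction vary.
- pad_p: one of four identical round black rubber pads fixed on the rail, 42 mm across, 4 mm thick; its top is 4 mm above its origin and 16 mm above the table. Which of the four pads stands where along the rail varies. Origin: centre of its underside; z up.
- pad_q: one of four identical round black rubber pads fixed on the rail, 42 mm across, 4 mm thick; its top is 4 mm above its origin and 16 mm above the table. Which of the four pads stands where along the rail varies. Origin: centre of its underside; z up.
- pad_r: one of four identical round black rubber pads fixed on the rail, 42 mm across, 4 mm thick; its top is 4 mm above its origin and 16 mm above the table. Which of the four pads stands where along the rail varies. Origin: centre of its underside; z up.
- pad_s: one of four identical round black rubber pads fixed on the rail, 42 mm across, 4 mm thick; its top is 4 mm above its origin and 16 mm above the table. Which of the four pads stands where along the rail varies. Origin: centre of its underside; z up.
- post: fixed bright steel post on a small square foot, 64 mm high, 36 x 32 mm at the foot, 20 mm across at its ball top, standing on the rail's middle line beyond one of the end pads (72 mm from that pad's centre); it may be at either end. The other end has only a low flat plate 5 mm thick. Origin: centre of the foot's underside.
Things that resemble listed ones, but are neither listed nor needed, are in the scene too. Leave any blue look-alike of the impeller_d alone. What is shaped like the impeller_a but orange is not meant.

How it is judged:
By the outcome, as a careful person would: the job done as asked, in the order asked, and still so for the second after the job is handed in, with the robot touching nothing.
It also fails if it takes over 99 s, if anything falls off the work surface, if the arm or the gripper's body presses on something with over 40 N, if the wrist force passes 120 N, or if a joint passes its speed limit or range.

## Robot

A 6-joint arm with a two-finger parallel gripper is mounted at the origin on the work surface. World frame = base frame: x ahead of the robot, y to its left, z up, the work surface at z = 0. Lengths are in mm, angles in rad, forces in N, time in s.
With the tool pointing down it reaches from about 300 to 875 mm from the base axis. Payload 4.2 kg.
Tool frame: the origin (TCP) lies midway between the tips of the shut fingers; the grasp point (between the pads) lies 19 mm behind it; z points along the fingers, x is the direction in which the jaws open and shut, and the axes are right-handed (so a half turn about z gives the same grasp; the last joint's range is limited). The gripper opens to 85 mm and grips with 20 to 120 N. Pads are 22 mm wide; open, the fingers measure 114 mm over their backs; the gripper's body (76 mm by 85 mm) begins 54 mm behind the grasp point. The pads swing forward as they close: fully open they stand 13 mm farther back than shut.
Start: joints at [-1.358, 0.32, 1.565, -0, 1.257, -0.02], TCP at [132.656, -559.503, 231.338] pointing down, gripper open.
Joint ranges: [-3.11, 3.11], [-0.84, 2.01], [0.21, 2.61], [-1.34, 4.49], [0.05, 2.63], [-2.56, 2.56]. Speed limits (rad/s): [2.57, 2.57, 3.14, 3.14, 3.14, 3.14].

## Interface

Orientations are given as a 3x3 rotation matrix whose columns are the frame's x, y, z axes.
In Python, from bench import manip gives the robot as it stands.
- The arm moves only by the shell command python3 -m crank 'ROWS' [FORCE]. ROWS is JSON, a list of rows, each a list of 3 entries, a list of its own where there are three numbers: the shift along the tool's x, y, z in m, then the turn, a rotation vector about the tool's x, y, z in rad, then the gripper command: -1 is fully open, 1 is shut, values between are in proportion. A call has 1 to 5 rows; each row is the pose to reach, as a shift and turn from the pose commanded when the call began, along the tool's axes at that moment; what a row does not reach only later rows make up. A row lasts 1/8 s, in which the tool goes at most 62.5 mm and 10.7 degrees, less where a joint would pass 70% of its speed; a pose out of reach is approached as far as the arm can. A call with a gripper value outside its range is refused whole. The fingers move at their own pace and stop on an object; FORCE is the grip in N (left out, the last holds). Time passes only in rows, so rows that repeat a pose let the fingers close. It gives the time, the measured TCP pose, the force and the opening at its end, in the units of the state.
- manip.observe(): the state, without advancing time (a new reading comes with each control period).
- manip.get_image(name): name is "side" or "top"; returns the picture (420x560x3 uint8, red, green, blue); there is no depth.
- manip.calibration(name): a dict with "fx", "fy", "cx", "cy" (pixels), "rvec" (rotation vector, rad) and "tvec" (3), from world to camera coordinates, as OpenCV has them. Camera axes: x right, y down, z forward; pixel columns grow to the right and rows downward; lengths in mm; the calibration is good to about 2 mm. A picture is of the moment at which its call begins. calibration takes no time and is no camera call.
- manip.sign_off(): hands the job in, once; it reports no verdict.
The state is a dict: "time_s": time; "joints": joint angles; "qd": joint speeds; "joint_efforts": joint torques, N m; "eef_pos": TCP position; "tool_rot": TCP orientation; "wrist_force": force on the tool from outside, world axes, zero at the start; "ft_torque": the same for the moment, N m; "opening": finger opening in mm.
Only numpy, scipy, OpenCV 4.12 (cv2) and the standard library are available. Lean on these libraries where they do the work, as an engineer would, in place of code of your own. Each camera call takes 0.05 s, during which the arm holds its last target.

## Working session

There is one attempt and no reset: what is moved stays moved. The work goes in short steps, Python scripts to look and compute and a shell command to move; the robot and the scene stay as the last step left them, time stands still between calls to the robot, and variables do not carry over. Pictures are saved under pics/ and viewed, and the job is handed in when it is done.

```bash
mkdir -p pics; ls; python3 - <<'E'
from bench import manip
import cv2
for n in("top","side"):
    cv2.imwrite(f"pics/{n}0.png",manip.get_image(n)[:,:,::-1]); print(manip.calibration(n))
s=manip.observe();print(s)
E
```

```text
pics
{'fx': 436.03320539969815, 'fy': 436.03320539969815, 'cx': 271.06569444386935, 'cy': 208.87678297947625, 'rvec': array([ 2.1751043 , -2.11723231,  0.16539332]), 'tvec': array([-31.88874407, 517.84005333, 826.35782464])}
{'fx': 385.2345308923854, 'fy': 385.2345308923854, 'cx': 273.49881213565385, 'cy': 204.54162900612286, 'rvec': array([ 2.08739254, -0.15536414,  0.0825621 ]), 'tvec': array([-485.29207396,   86.92892201,  702.86676808])}
{'time_s': 0.1, 'joints': array([-1.35805280e+00,  3.20219809e-01,  1.56553448e+00, -4.39793452e-05,
        1.25742545e+00, -1.99981736e-02]), 'qd': array([-0.00040203, -0.00192447, -0.00139508, -0.00034767, -0.00147262,
       -0.00155358]), 'joint_efforts': array([-9.81770108e-05, -4.16408265e+01, -2.34704876e+01, -1.09744849e-04,
        4.92096820e-03, -6.33546804e-06]), 'eef_pos': array([ 132.52055294, -559.0836083 ,  230.5797911 ]), 'tool_rot': array([[ 2.30659091e-01, -9.73034553e-01, -3.75994879e-04],
       [-9.73033331e-01, -2.30659398e-01,  1.54246945e-03],
       [-1.58760282e-03,  1.00709480e-05, -9.99998740e-01]]), 'wrist_force': array([-0.11615594,  0.29568057, -0.77818721]), 'ft_torque': array([0.01894163, 0.00532705, 0.00073738]), 'opening': 85.40062386475316}
```

View pics/top0.png

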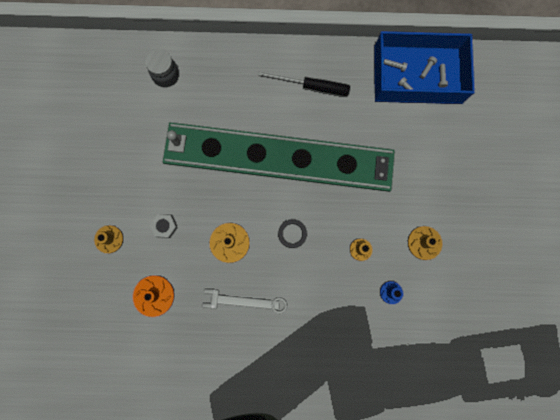

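View pics/side0.png

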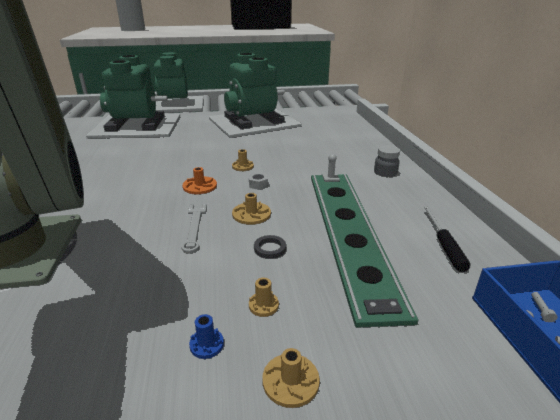

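Top view: the post is at (175,138), and the pads run from it at (211,147), (256,153), (301,158) and (347,163).

Candidates in the top view:

| Object | Pixel | Verdict |
|---|---|---|
| Bronze disc, about 40 px | (229,242) | a |
| Bronze disc, about 34 px | (425,243) | b |
| Bronze disc, about 29 px | (109,239) | c |
| Bronze disc, about 23 px | (361,249) | d |
| Orange disc | (154,296) | decoy |
| Blue disc | (391,292) | decoy |

Next I'll measure these and check a close crop.

```bash
cat > h.py <<'E'
import numpy as np,cv2
from bench import manip
def cal(n):
    c=manip.calibration(n);K=np.array([[c['fx'],0,c['cx']],[0,c['fy'],c['cy']],[0,0,1]]);return K,cv2.Rodrigues(c['rvec'])[0],c['tvec']
def ray(n,uv,z):
    K,R,t=cal(n);o=-R.T@t;d=R.T@np.linalg.inv(K)@np.array([*uv,1.]);return (o+d*(z-o[2])/d[2])[:2]
def blobs(m,amin):
    cs,_=cv2.findContours(m.astype(np.uint8),cv2.RETR_EXTERNAL,cv2.CHAIN_APPROX_NONE);return [c[:,0,:] for c in cs if cv2.contourArea(c)>amin]
def circ(n,c,z):
    # hull -> ellipse-fit centre in world plane z, robust
    P=np.array([ray(n,p,z) for p in c],np.float32)
    (x,y),r=cv2.minEnclosingCircle(P)
    e=cv2.fitEllipse(P);return np.round([x,y,2*r],1),np.round([*e[0],*e[1]],1)
E
python3 - <<'E'
from h import *
for n in("top","side"):
    im=cv2.imread(f"pics/{n}0.png");hsv=cv2.cvtColor(im,cv2.COLOR_BGR2HSV);H,S,V=cv2.split(hsv)
    print(n,"bronze+orange")
    for c in blobs((H>8)&(H<28)&(S>110)&(V>90),150):
        if n=="side" and c[:,1].mean()<140: continue
        uv=c.mean(0);print(uv.round(),hsv[int(uv[1])+6,int(uv[0])-6],*circ(n,c,8))
    print("pads")
    g=((H>60)&(H<95)&(S>70)).astype(np.uint8)
    g=max(blobs(g,1000) ,key=lambda c: len(c) if n=="top" else c[:,0].mean()*(len(c)>150))
    m=np.zeros(H.shape,np.uint8);cv2.fillPoly(m,[g],1);m=cv2.erode(m,np.ones((5,5)))
    for c in blobs((m>0)&(V<45),100):print(c.mean(0).round(1),*circ(n,c,16))
im=cv2.imread("pics/top0.png")
cv2.imwrite("pics/crop0.png",cv2.resize(im[110:320,80:460],None,fx=2.1,fy=2.1,interpolation=cv2.INTER_CUBIC))
E
```

```text
top bronze+orange
[153. 296.] [ 15 230 172] [342.3 212.9  82. ] [342.  212.7  79.2  80.1]
[360. 249.] [ 20 182 171] [ 445.3 -201.5   45.4] [ 445.2 -201.6   43.1   43.8]
[425. 243.] [ 19 176 123] [ 462.6 -332.5   69.4] [ 462.4 -332.4   66.8   68. ]
[108. 239.] [ 19 179 131] [452.3 310.8  57.1] [452.5 310.7  54.4  55.8]
[229. 242.] [ 19 172 129] [452.3  65.4  80.8] [452.2  65.5  78.5  79.3]
pads
[346.6 163.8] [ 620.6 -171.8   40.1] [ 620.6 -171.7   38.1   38.6]
[301. 158.] [630.2 -77.5  40.3] [630.  -77.5  38.   38.3]
[256.1 152.7] [638.8  16.3  39.7] [639.1  16.3  37.5  38.1]
[211. 147.] [648.5 110.3  39.9] [648.4 110.4  37.7  38.8]
side bronze+orange
[290. 379.] [ 20 124 161] [ 461.2 -333.    79.3] [ 462.  -335.2   65.9   75.4]
[264. 298.] [ 20 133 100] [ 448.2 -190.5   81.5] [ 445.8 -194.3   39.5   79.2]
[252. 209.] [ 20 127 161] [456.   78.  122.8] [451.2  69.   71.1 110.5]
[199. 181.] [ 12 182 179] [345.4 235.1 146.9] [341.  222.9  72.5 137.3]
[242. 161.] [ 20 127 153] [450.7 337.7 130.9] [455.3 332.1  48.2 127.1]
pads
[369.2 274.3] [ 621.1 -176.3   42.1] [ 620.3 -176.    38.7   40.1]
[355.3 240.3] [629.6 -82.3  42.8] [629.5 -81.8  38.   40.2]
[344.7 213.7] [638.8  11.   41.9] [638.4  11.4  38.4  38.7]
[336.  191.9] [648.  105.4  41.6] [647.9 105.4  37.2  39.4]
```

View pics/crop0.png

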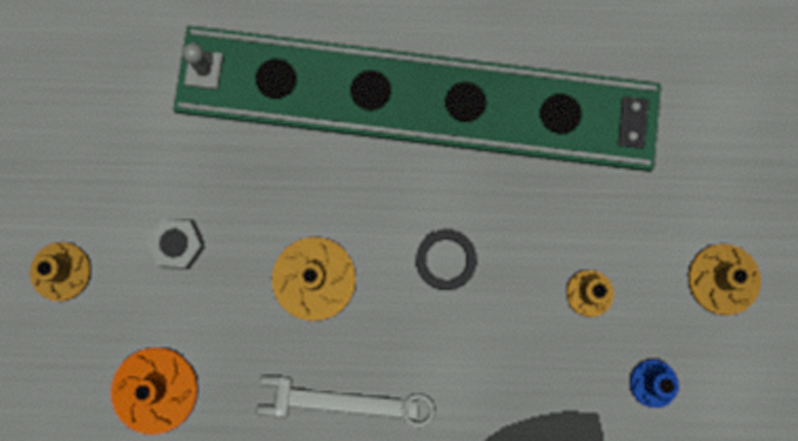

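The crop confirms the choices: the measured diameters are about 81, 69, 57 and 45 mm for a to d, and the orange and blue discs are the decoys. The two views disagree by about 4 mm in y, so I'll keep the jaws along y; centring on the hub will show the bias. First I align the tool with the world axes.

```bash
python3 -m crank '[[[-0.03,-0.06,0],[0,0,0.12],-0.2],[[-0.06,-0.12,0],[0,0,0.233],-0.2],[[-0.06,-0.12,0],[0,0,0.233],-0.2],[[-0.06,-0.12,0],[0,0,0.233],-0.2]]' 40; python3 -c "
from h import *
s=manip.observe();print(s['tool_rot'].round(4),s['eef_pos'],s['time_s'],s['joints'])"
```

```text
time_s: 0.6
eef_pos: [235.8, -473.3, 231.2]
tool_rot: [[0.002, -1.0, -0.001], [-1.0, -0.002, -0.0], [0.0, 0.001, -1.0]]
wrist_force: [-0.5, -0.2, -0.1]
opening: 51.3
[[ 1.9e-03 -1.0e+00 -6.0e-04]
 [-1.0e+00 -1.9e-03 -3.0e-04]
 [ 3.0e-04  6.0e-04 -1.0e+00]] [ 235.76297726 -473.2782966   231.22904484] 0.6 [-1.13000367e+00  2.46960977e-01  1.66850347e+00 -6.67527102e-04
  1.22613382e+00  4.39078385e-01]
```

```bash
python3 -m crank '[[[-0.03,-0.05,0],[0,0,0],-0.2],[[-0.06,-0.1,0.02],[0,0,0],-0.2],[[-0.09,-0.15,0.05],[0,0,0],-0.2],[[-0.12,-0.2,0.08],[0,0,0],-0.2],[[-0.14,-0.226,0.11],[0,0,0],-0.2]]'; python3 -m crank '[[[0,0,0],[0,0,0],-0.2],[[0,0,0],[0,0,0],-0.2]]';python3 -c "
from h import *
for n in ('top','side'):cv2.imwrite(f'pics/{n}1.png',manip.get_image(n)[:,:,::-1])
im=cv2.imread('pics/side1.png');cv2.imwrite('pics/s1.png',cv2.resize(im[200:,180:460],None,fx=2.5,fy=2.5))"
```

```text
time_s: 1.23
eef_pos: [463.2, -334.2, 120.4]
tool_rot: [[-0.0, -1.0, 0.001], [-1.0, 0.0, -0.001], [0.001, -0.001, -1.0]]
wrist_force: [-0.2, 0.1, -0.5]
opening: 51.3
time_s: 1.48
eef_pos: [461.1, -335.1, 121.5]
tool_rot: [[-0.001, -1.0, -0.0], [-1.0, 0.001, -0.001], [0.001, 0.0, -1.0]]
wrist_force: [-0.1, 0.4, 0.3]
opening: 51.1
```

View pics/s1.png

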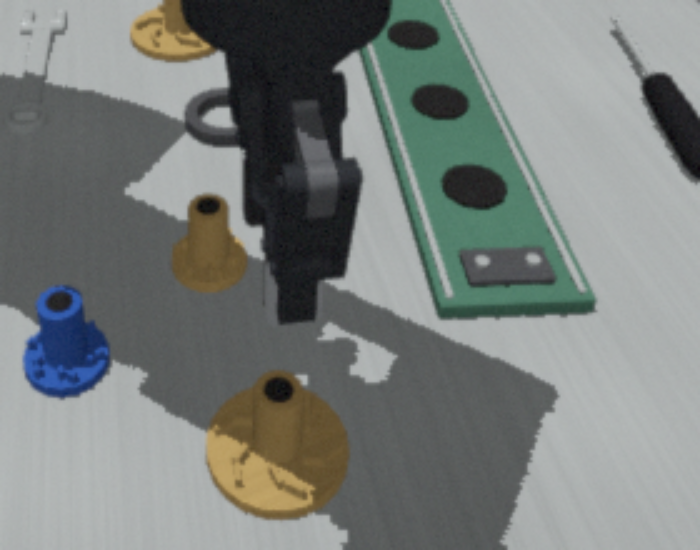

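View pics/top1.png

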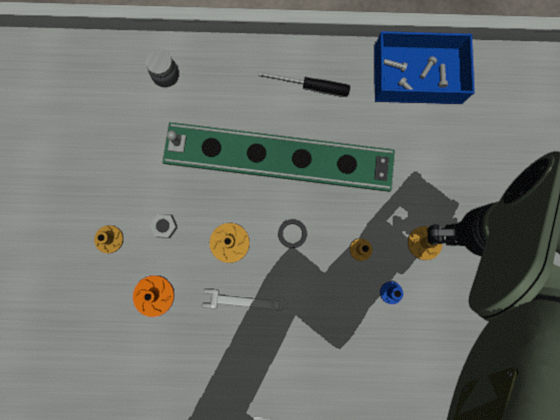

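The gripper is above b: hub top at about (290,355) in the full side frame, with the fingers ahead of and above it. Descending.

```bash
python3 -m crank '[[[-0.002,-0.001,0.05],[0,0,0],-0.2],[[-0.002,-0.001,0.08],[0,0,0],-0.2],[[-0.002,-0.001,0.095],[0,0,0],-0.2],[[-0.002,-0.001,0.105],[0,0,0],-0.2],[[-0.002,-0.001,0.105],[0,0,0],-0.2]]'; python3 -m crank '[[[0,0,0],[0,0,0],0],[[0,0,0],[0,0,0],0.2],[[0,0,0],[0,0,0],0.3],[[0,0,0],[0,0,0],0.45],[[0,0,0],[0,0,0],0.6]]' 40;
```

```text
time_s: 2.2
eef_pos: [462.7, -332.0, 16.6]
tool_rot: [[-0.001, -1.0, 0.0], [-1.0, 0.001, -0.0], [0.0, -0.0, -1.0]]
wrist_force: [0.3, 0.2, 0.4]
opening: 51.1
time_s: 2.82
eef_pos: [463.2, -332.3, 17.1]
tool_rot: [[-0.0, -1.0, 0.002], [-1.0, 0.0, -0.002], [0.002, -0.002, -1.0]]
wrist_force: [0.5, -2.2, 4.4]
opening: 22.9
```

```bash
python3 -m crank '[[[0,0,0],[0,0,0],1],[[0,0,0],[0,0,0],1],[[0,0,0],[0,0,0],1]]' 50; python3 -m crank '[[[0,0,-0.02],[0,0,0],1],[[0,0,-0.05],[0,0,0],1],[[0,0,-0.1],[0,0,0],1],[[0,0,-0.1],[0,0,0],1],[[0,0,-0.1],[0,0,0],1]]';python3 -c "
from h import *
for n in ('top','side'):cv2.imwrite(f'pics/{n}2.png',manip.get_image(n)[:,:,::-1])
im=cv2.imread('pics/side2.png');cv2.imwrite('pics/s2.png',cv2.resize(im[200:,180:460],None,fx=2.5,fy=2.5))"
```

```text
time_s: 3.2
eef_pos: [463.2, -332.3, 17.2]
tool_rot: [[0.0, -1.0, 0.002], [-1.0, -0.0, -0.002], [0.002, -0.002, -1.0]]
wrist_force: [-0.7, -2.8, 5.4]
opening: 22.6
time_s: 3.82
eef_pos: [461.4, -330.4, 114.7]
tool_rot: [[-0.0, -1.0, -0.003], [-1.0, 0.0, 0.002], [-0.002, 0.003, -1.0]]
wrist_force: [-0.7, -0.1, -3.0]
opening: 22.6
```

View pics/s2.png

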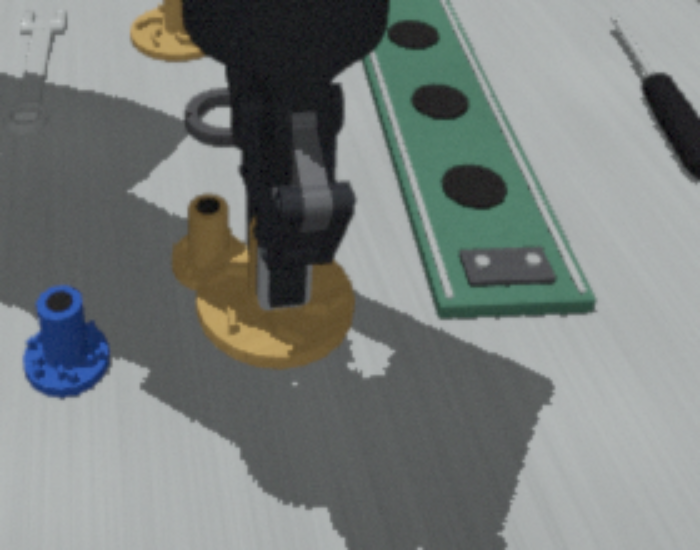

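b is held and lifted, with its disc at about (292,322) in the side frame and hanging level. Next I check the steadiness of the readings and then carry it.

```bash
python3 -m crank '[[[0,0,-0.04],[0,0,0],1],[[0,0,-0.04],[0,0,0],1]]'; python3 -m crank '[[[0,0,0],[0,0,0],1]]';python3 -m crank '[[[0,0,0],[0,0,0],1]]'
```

```text
time_s: 4.18
eef_pos: [463.7, -332.3, 157.3]
tool_rot: [[-0.0, -1.0, 0.003], [-1.0, 0.0, -0.002], [0.002, -0.003, -1.0]]
wrist_force: [0.7, -0.3, -3.7]
opening: 22.7
time_s: 4.3
eef_pos: [461.7, -330.8, 154.5]
tool_rot: [[-0.0, -1.0, -0.003], [-1.0, 0.0, 0.002], [-0.002, 0.003, -1.0]]
wrist_force: [-0.3, -0.0, -3.5]
opening: 22.7
time_s: 4.42
eef_pos: [461.6, -330.8, 154.4]
tool_rot: [[-0.0, -1.0, -0.003], [-1.0, 0.0, 0.002], [-0.002, 0.003, -1.0]]
wrist_force: [0.3, -0.1, -3.4]
opening: 22.9
```

```bash
python3 -m crank '[[[-0.045,-0.023,0],[0,0,0],1],[[-0.09,-0.046,0],[0,0,0],1],[[-0.14,-0.071,0],[0,0,0],1],[[-0.19,-0.096,0],[0,0,0],1],[[-0.24,-0.122,0],[0,0,0],1]]'; python3 -m crank '[[[-0.04,-0.02,0],[0,0,0],1],[[-0.08,-0.04,0],[0,0,0],1],[[-0.1085,-0.0547,0.02],[0,0,0],1],[[-0.1085,-0.0547,0.06],[0,0,0],1],[[-0.1085,-0.0547,0.1],[0,0,0],1]]'; python3 -m crank '[[[0,0,0],[0,0,0],1],[[0,0,0],[0,0,0],1]]'; python3 -c "
from h import *
for n in ('top','side'):cv2.imwrite(f'pics/{n}3.png',manip.get_image(n)[:,:,::-1])
im=cv2.imread('pics/side3.png');im2=cv2.imread('pics/top3.png');
cv2.imwrite('pics/s3.png',np.hstack([cv2.resize(im[130:330,260:440],None,fx=2.2,fy=2.2),cv2.resize(im2[60:260,140:320],None,fx=2.2,fy=2.2)]))"
```

```text
time_s: 5.05
eef_pos: [584.7, -89.8, 155.1]
tool_rot: [[-0.0, -1.0, -0.002], [-1.0, 0.0, 0.0], [-0.0, 0.002, -1.0]]
wrist_force: [0.9, -0.3, -3.2]
opening: 22.7
time_s: 5.68
eef_pos: [638.8, 17.7, 54.0]
tool_rot: [[0.001, -1.0, -0.002], [-1.0, -0.001, -0.0], [0.0, 0.002, -1.0]]
wrist_force: [-0.1, 0.2, -3.2]
opening: 23.0
time_s: 5.92
eef_pos: [640.2, 16.9, 57.1]
tool_rot: [[-0.0, -1.0, 0.001], [-1.0, 0.0, -0.0], [0.0, -0.001, -1.0]]
wrist_force: [0.3, 0.2, -3.5]
opening: 22.9
```

View pics/s3.png

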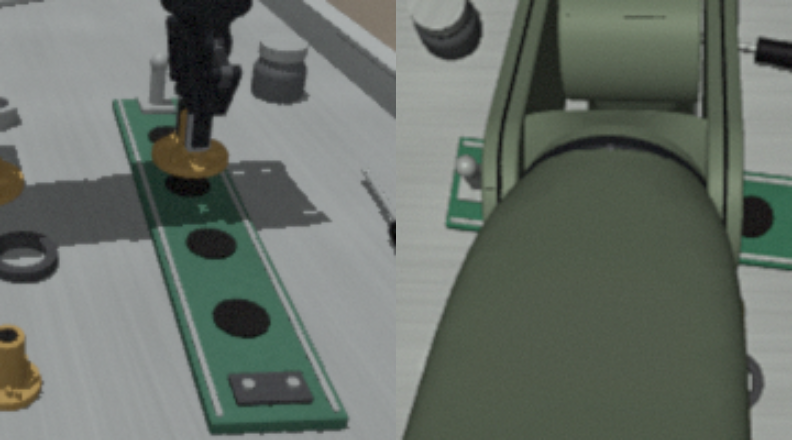

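b's disc is at about (347,202) in the side frame, above the second pad at about (346,214). Lowering gently.

```bash
python3 -m crank '[[[0,0,0.012],[0,0,0],1],[[0,0,0.018],[0,0,0],1],[[0,0,0.021],[0,0,0],1],[[0,0,0.0225],[0,0,0],1],[[0,0,0.0225],[0,0,0],1]]'; python3 -m crank '[[[0,0,0.0005],[0,0,0],1],[[0,0,0.001],[0,0,0],1],[[0,0,0.001],[0,0,0],1]]'
```

```text
time_s: 6.65
eef_pos: [639.4, 17.0, 33.8]
tool_rot: [[-0.0, -1.0, 0.0], [-1.0, 0.0, -0.0], [0.0, -0.0, -1.0]]
wrist_force: [0.9, -0.3, -4.3]
opening: 22.8
time_s: 7.02
eef_pos: [639.6, 17.0, 33.2]
tool_rot: [[-0.0, -1.0, 0.001], [-1.0, 0.0, -0.0], [0.0, -0.001, -1.0]]
wrist_force: [-0.1, -0.0, -0.7]
opening: 22.4
```

```bash
python3 -m crank '[[[0,0,0.0005],[0,0,0],1],[[0,0,0.0005],[0,0,0],0.4],[[0,0,0.0005],[0,0,0],0.3],[[0,0,0.0005],[0,0,0],0.1],[[0,0,0.0005],[0,0,0],-0.2]]'; python3 -m crank '[[[0,0,0],[0,0,0],-0.2],[[0,0,-0.01],[0,0,0],-0.2],[[0,0,-0.03],[0,0,0],-0.2],[[0,0,-0.08],[0,0,0],-0.2],[[0,0,-0.12],[0,0,0],-0.2]]'
```

```text
time_s: 7.65
eef_pos: [639.4, 17.0, 32.3]
tool_rot: [[-0.0, -1.0, 0.0], [-1.0, 0.0, -0.0], [0.0, -0.0, -1.0]]
wrist_force: [-0.3, 0.1, 0.1]
opening: 51.0
time_s: 8.28
eef_pos: [639.8, 17.0, 154.8]
tool_rot: [[-0.0, -1.0, 0.002], [-1.0, 0.0, -0.0], [0.0, -0.002, -1.0]]
wrist_force: [-0.0, -1.1, -0.9]
opening: 51.3
```

Next is a, at (452.3, 65.4).

```bash
python3 -m crank '[[[-0.012,0.05,0],[0,0,0],-0.2],[[-0.025,0.1,0],[0,0,0],-0.2],[[-0.04,0.15,0.01],[0,0,0],-0.2],[[-0.0484,0.187,0.04],[0,0,0],-0.2],[[-0.0484,0.187,0.08],[0,0,0],-0.2]]';python3 -m crank '[[[0,0,0],[0,0,0],-0.2],[[0,0,0.02],[0,0,0],-0.2],[[0,0,0.04],[0,0,0],-0.2],[[0,0,0.055],[0,0,0],-0.2],[[0,0,0.0555],[0,0,0],-0.2]]';python3 -m crank '[[[0,0,0],[0,0,0],0],[[0,0,0],[0,0,0],0.2],[[0,0,0],[0,0,0],0.3],[[0,0,0],[0,0,0],0.45],[[0,0,0],[0,0,0],1]]' 55; python3 -m crank '[[[0,0,0],[0,0,0],1],[[0,0,0],[0,0,0],1]]'
```

```text
time_s: 8.9
eef_pos: [450.5, 65.9, 73.2]
tool_rot: [[0.001, -1.0, 0.002], [-1.0, -0.001, 0.0], [-0.0, -0.002, -1.0]]
wrist_force: [-0.0, -0.1, -0.8]
opening: 51.3
time_s: 9.52
eef_pos: [453.6, 65.4, 17.5]
tool_rot: [[-0.001, -1.0, 0.001], [-1.0, 0.001, 0.0], [-0.0, -0.001, -1.0]]
wrist_force: [-0.1, -0.2, 0.6]
opening: 51.2
time_s: 10.15
eef_pos: [452.6, 65.5, 17.4]
tool_rot: [[-0.0, -1.0, 0.001], [-1.0, 0.0, 0.0], [-0.0, -0.001, -1.0]]
wrist_force: [-1.0, -0.4, 5.4]
opening: 22.4
time_s: 10.4
eef_pos: [452.6, 65.5, 17.4]
tool_rot: [[-0.0, -1.0, 0.001], [-1.0, 0.0, 0.0], [-0.0, -0.001, -1.0]]
wrist_force: [0.2, 0.2, 5.7]
opening: 22.0
```

```bash
python3 - <<'E'
from h import *
for n in ('top','side'):
    im=manip.get_image(n)[:,:,::-1].copy();cv2.imwrite(f'pics/{n}4.png',im)
    hsv=cv2.cvtColor(im,cv2.COLOR_BGR2HSV);H,S,V=cv2.split(hsv)
    for c in blobs((H>8)&(H<28)&(S>110)&(V>60),150):
        if n=="side" and c[:,1].mean()<140: continue
        print(n,c.mean(0).round(),*circ(n,c,24))
cv2.imwrite('pics/ts4.png',np.hstack([cv2.resize(cv2.imread('pics/side4.png')[130:330,200:440],None,fx=1.6,fy=1.6),cv2.resize(cv2.imread('pics/top4.png')[100:300,140:390],None,fx=1.6,fy=1.6)]))
E
```

```text
top [360. 249.] [ 444.3 -198.2   44.6] [ 444.2 -198.3   42.3   43. ]
top [108. 239.] [451.2 304.7  56.6] [451.4 304.6  53.4  55.2]
top [255. 152.] [637.7  17.5  70.7] [637.6  17.4  67.9  68.8]
side [263. 298.] [ 446.4 -207.5   78.3] [ 444.3 -212.3   38.3   79.3]
side [251. 213.] [451.2  33.2  86.4] [449.9  29.8  75.5  78.6]
side [345. 207.] [645.5  34.2 129.6] [641.2  24.6  61.7 121.9]
side [199. 182.] [348.6 201.5 141.7] [343.4 189.7  69.8 133.5]
```

View pics/ts4.png

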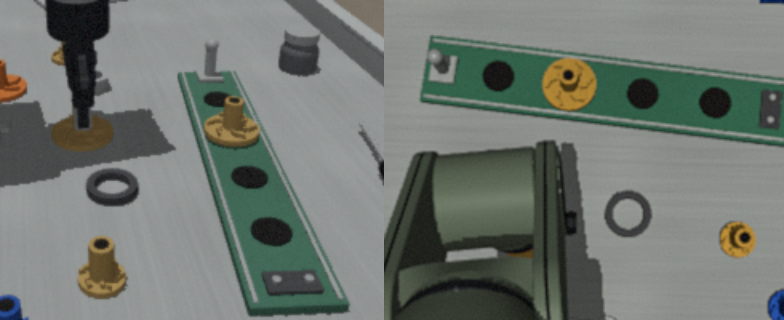

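b sits flat on pad 2. In the top view it is at (637.7, 17.5) against a fitted pad centre of (639.2, 16.6), so under 2 mm off. The gripper now holds a, and I'll add a 1 mm correction as I carry it to the pad beside the post.

```bash
python3 -m crank '[[[0,0,-0.02],[0,0,0],1],[[0,0,-0.06],[0,0,0],1],[[0,0,-0.12],[0,0,0],1],[[-0.01,-0.045,-0.12],[0,0,0],1],[[-0.02,-0.09,-0.12],[0,0,0],1]]';python3 -m crank '[[[-0.013,-0.055,0],[0,0,0],1],[[-0.0252,-0.1072,0],[0,0,0],1],[[-0.0252,-0.1072,0.03],[0,0,0],1],[[-0.0252,-0.1072,0.07],[0,0,0],1],[[-0.0252,-0.1072,0.09],[0,0,0],1]]';python3 -m crank '[[[0,0,0.004],[0,0,0],1],[[0,0,0.008],[0,0,0],1],[[0,0,0.011],[0,0,0],1],[[0,0,0.013],[0,0,0],1],[[0,0,0.013],[0,0,0],1]]'
```

```text
time_s: 11.12
eef_pos: [543.0, 85.6, 137.6]
tool_rot: [[-0.0, -1.0, 0.001], [-1.0, 0.0, -0.0], [0.0, -0.001, -1.0]]
wrist_force: [0.6, -1.3, -4.2]
opening: 22.5
time_s: 11.75
eef_pos: [647.1, 110.2, 42.8]
tool_rot: [[-0.0, -1.0, -0.007], [-1.0, 0.0, -0.001], [0.001, 0.007, -1.0]]
wrist_force: [0.5, 0.2, -4.2]
opening: 22.4
time_s: 12.38
eef_pos: [649.7, 110.6, 34.1]
tool_rot: [[-0.0, -1.0, 0.0], [-1.0, 0.0, -0.0], [0.0, -0.0, -1.0]]
wrist_force: [-0.3, -0.4, -4.4]
opening: 22.3
```

```bash
python3 -m crank '[[[0,0,0.0005],[0,0,0],1],[[0,0,0.001],[0,0,0],1],[[0,0,0.0015],[0,0,0],1],[[0,0,0.0015],[0,0,0],1]]'
```

```text
time_s: 12.88
eef_pos: [649.8, 110.6, 33.5]
tool_rot: [[-0.0, -1.0, 0.001], [-1.0, 0.0, 0.0], [-0.0, -0.001, -1.0]]
wrist_force: [-2.4, -0.0, 5.0]
opening: 22.3
```

Contact is made, so I release it gradually and retreat.

```bash
python3 -m crank '[[[0,0,0],[0,0,0],0.4],[[0,0,0],[0,0,0],0.3],[[0,0,0],[0,0,0],0.1],[[0,0,0],[0,0,0],-0.1],[[0,0,0],[0,0,0],-0.2]]'; python3 -m crank '[[[0,0,0],[0,0,0],-0.2],[[0,0,-0.01],[0,0,0],-0.2],[[0,0,-0.03],[0,0,0],-0.2],[[0,0,-0.08],[0,0,0],-0.2],[[0,0,-0.12],[0,0,0],-0.2]]'
```

```text
time_s: 13.5
eef_pos: [649.6, 110.5, 32.2]
tool_rot: [[-0.0, -1.0, -0.0], [-1.0, 0.0, -0.0], [0.0, 0.0, -1.0]]
wrist_force: [0.1, -0.9, 0.2]
opening: 51.2
time_s: 14.12
eef_pos: [650.0, 110.6, 154.9]
tool_rot: [[-0.0, -1.0, 0.002], [-1.0, 0.0, 0.0], [-0.0, -0.002, -1.0]]
wrist_force: [-0.2, 0.0, 0.4]
opening: 51.3
```

```bash
python3 -m crank '[[[-0.04,0.039,0],[0,0,0],-0.2],[[-0.08,0.079,0],[0,0,0],-0.2],[[-0.12,0.118,0],[0,0,0],-0.2],[[-0.16,0.158,0],[0,0,0],-0.2],[[-0.2,0.197,0.02],[0,0,0],-0.2]]';python3 -m crank '[[[0,0,0.03],[0,0,0],-0.2],[[0,0,0.06],[0,0,0],-0.2],[[0,0,0.06],[0,0,0],-0.2]]';python3 - <<'E'
from h import *
s=manip.observe();print(s['joints'].round(2))
for n in ('top','side'):
    im=manip.get_image(n)[:,:,::-1].copy();cv2.imwrite(f'pics/{n}5.png',im)
    hsv=cv2.cvtColor(im,cv2.COLOR_BGR2HSV);H,S,V=cv2.split(hsv)
    for c in blobs((H>8)&(H<28)&(S>110)&(V>60),150):
        if n=="side" and c[:,1].mean()<140: continue
        print(n,c.mean(0).round(),*circ(n,c,24))
cv2.imwrite('pics/ts5.png',np.hstack([cv2.resize(cv2.imread('pics/side5.png')[130:330,200:440],None,fx=1.6,fy=1.6),cv2.resize(cv2.imread('pics/top5.png')[100:300,80:330],None,fx=1.6,fy=1.6)]))
E
```

```text
time_s: 14.75
eef_pos: [452.6, 312.6, 134.5]
tool_rot: [[-0.0, -1.0, 0.005], [-1.0, 0.0, 0.003], [-0.003, -0.005, -1.0]]
wrist_force: [0.0, 0.9, 0.2]
opening: 51.1
time_s: 15.12
eef_pos: [451.3, 310.0, 71.1]
tool_rot: [[0.0, -1.0, -0.003], [-1.0, -0.0, -0.002], [0.002, 0.003, -1.0]]
wrist_force: [0.5, 0.8, 0.6]
opening: 51.2
[ 0.58  0.43  1.84 -0.    0.87  2.15]
top [153. 296.] [342.9 208.5  80.8] [342.9 208.4  78.   78.8]
top [360. 249.] [ 444.3 -198.2   44.6] [ 444.2 -198.2   42.3   43.2]
top [111. 243.] [450.6 304.3  55.4] [446.4 301.6  39.8  50.7]
top [255. 152.] [637.7  17.5  70.8] [637.6  17.4  68.1  68.9]
top [210. 146.] [648.2 110.7  82.9] [648.3 110.6  79.6  81.3]
side [263. 298.] [ 446.4 -207.5   78.3] [ 444.3 -212.4   38.7   78.8]
side [340. 198.] [648.5  84.3 228.6] [645.5  74.8  72.5 220.8]
side [199. 182.] [342.4 197.1 137.4] [343.6 186.3  70.9 126.9]
side [242. 162.] [452.4 299.7 127.3] [451.6 288.7  46.8 125.2]
```

View pics/ts5.png

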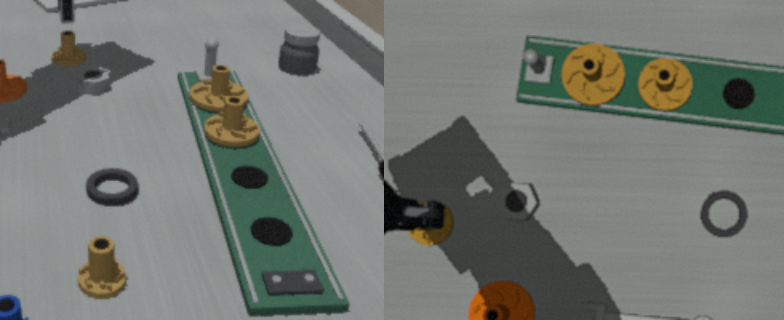

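a is centred on the pad by the post, at (648.2, 110.7) against (648.5, 111.1). The gripper hovers over c at top pixel (109,239), so I descend and grip.

```bash
python3 -m crank '[[[0,0,0],[0,0,0],-0.2],[[0,0,0.02],[0,0,0],-0.2],[[0,0,0.04],[0,0,0],-0.2],[[0,0,0.055],[0,0,0],-0.2],[[0,0,0.0555],[0,0,0],-0.2]]';python3 -m crank '[[[0,0,0],[0,0,0],0],[[0,0,0],[0,0,0],0.2],[[0,0,0],[0,0,0],0.3],[[0,0,0],[0,0,0],0.45],[[0,0,0],[0,0,0],1]]' 50; python3 -m crank '[[[0,0,0],[0,0,0],1],[[0,0,0],[0,0,0],1]]'
```

```text
time_s: 15.85
eef_pos: [452.5, 310.4, 16.4]
tool_rot: [[-0.0, -1.0, -0.001], [-1.0, 0.0, -0.001], [0.001, 0.001, -1.0]]
wrist_force: [-0.1, 1.1, 0.4]
opening: 51.2
time_s: 16.48
eef_pos: [453.0, 311.0, 17.4]
tool_rot: [[-0.0, -1.0, 0.001], [-1.0, 0.0, 0.001], [-0.001, -0.001, -1.0]]
wrist_force: [-0.9, -0.0, 4.4]
opening: 22.7
time_s: 16.73
eef_pos: [453.0, 311.0, 17.4]
tool_rot: [[-0.0, -1.0, 0.001], [-1.0, 0.0, 0.001], [-0.001, -0.001, -1.0]]
wrist_force: [-0.8, 0.2, 6.0]
opening: 22.7
```

```bash
python3 -m crank '[[[0,0,-0.02],[0,0,0],1],[[0,0,-0.06],[0,0,0],1],[[0,0,-0.12],[0,0,0],1],[[0.04,-0.018,-0.12],[0,0,0],1],[[0.09,-0.04,-0.12],[0,0,0],1]]';python3 -m crank '[[[0.05,-0.023,0],[0,0,0],1],[[0.1,-0.046,0],[0,0,0],1],[[0.15,-0.069,0],[0,0,0],1],[[0.2,-0.092,0],[0,0,0],1],[[0.25,-0.115,0],[0,0,0],1]]';python3 -m crank '[[[0.049,-0.0233,0],[0,0,0],1],[[0.049,-0.0233,0],[0,0,0],1],[[0.049,-0.0233,0.03],[0,0,0],1],[[0.049,-0.0233,0.07],[0,0,0],1],[[0.049,-0.0233,0.09],[0,0,0],1]]';python3 -m crank '[[[0,0,0.004],[0,0,0],1],[[0,0,0.008],[0,0,0],1],[[0,0,0.011],[0,0,0],1],[[0,0,0.013],[0,0,0],1],[[0,0,0.013],[0,0,0],1]]'
```

```text
time_s: 17.35
eef_pos: [492.6, 220.1, 136.9]
tool_rot: [[0.002, -1.0, 0.0], [-1.0, -0.002, -0.0], [0.0, -0.0, -1.0]]
wrist_force: [0.1, -0.0, -3.4]
opening: 22.6
time_s: 17.98
eef_pos: [607.3, -31.2, 135.7]
tool_rot: [[-0.0, -1.0, -0.002], [-1.0, 0.0, 0.0], [-0.0, 0.002, -1.0]]
wrist_force: [1.4, 0.1, -1.8]
opening: 22.8
time_s: 18.6
eef_pos: [628.1, -77.3, 43.6]
tool_rot: [[0.0, -1.0, -0.006], [-1.0, -0.0, 0.001], [-0.001, 0.006, -1.0]]
wrist_force: [-0.5, 0.0, -2.1]
opening: 22.6
time_s: 19.23
eef_pos: [631.0, -78.5, 34.1]
tool_rot: [[-0.0, -1.0, 0.0], [-1.0, 0.0, -0.0], [0.0, -0.0, -1.0]]
wrist_force: [-0.6, 0.0, -2.0]
opening: 22.3
```

```bash
python3 -m crank '[[[0,0,0.0005],[0,0,0],1],[[0,0,0.001],[0,0,0],1],[[0,0,0.0013],[0,0,0],1],[[0,0,0.0013],[0,0,0],1]]'
```

```text
time_s: 19.73
eef_pos: [631.1, -78.5, 33.4]
tool_rot: [[-0.0, -1.0, 0.001], [-1.0, 0.0, -0.0], [0.0, -0.001, -1.0]]
wrist_force: [-2.3, 1.1, 6.3]
opening: 22.6
```

```bash
python3 -m crank '[[[0,0,0],[0,0,0],0.4],[[0,0,0],[0,0,0],0.3],[[0,0,0],[0,0,0],0.1],[[0,0,0],[0,0,0],-0.1],[[0,0,0],[0,0,0],-0.2]]'; python3 -m crank '[[[0,0,0],[0,0,0],-0.2],[[0,0,-0.01],[0,0,0],-0.2],[[0,0,-0.03],[0,0,0],-0.2],[[0,0,-0.08],[0,0,0],-0.2],[[0,0,-0.12],[0,0,0],-0.2]]'; python3 -m crank '[[[0.03,0.045,0],[0,0,0],-0.2],[[0.06,0.09,0],[0,0,0],-0.2],[[0.09,0.135,0],[0,0,0],-0.2],[[0.1232,0.1853,0],[0,0,0],-0.2],[[0.1232,0.1853,0.03],[0,0,0],-0.2]]';python3 -m crank '[[[0,0,0.03],[0,0,0],-0.2],[[0,0,0.05],[0,0,0],-0.2],[[0,0,0.05],[0,0,0],-0.2]]';python3 - <<'E'
from h import *
for n in ('top','side'):
    im=manip.get_image(n)[:,:,::-1].copy();cv2.imwrite(f'pics/{n}6.png',im)
    hsv=cv2.cvtColor(im,cv2.COLOR_BGR2HSV);H,S,V=cv2.split(hsv)
    for c in blobs((H>8)&(H<28)&(S>110)&(V>60),150):
        if n=="side" and c[:,1].mean()<140: continue
        print(n,c.mean(0).round(),*circ(n,c,24))
cv2.imwrite('pics/ts6.png',np.hstack([cv2.resize(cv2.imread('pics/side6.png')[130:380,200:440],None,fx=1.6,fy=1.6),cv2.resize(cv2.imread('pics/top6.png')[80:330,180:430],None,fx=1.6,fy=1.6)]))
E
```

```text
time_s: 20.35
eef_pos: [630.9, -78.4, 32.4]
tool_rot: [[-0.0, -1.0, -0.0], [-1.0, 0.0, -0.0], [0.0, 0.0, -1.0]]
wrist_force: [0.0, -0.2, -0.8]
opening: 51.3
time_s: 20.98
eef_pos: [631.3, -78.5, 155.1]
tool_rot: [[-0.0, -1.0, 0.002], [-1.0, 0.0, -0.0], [0.0, -0.002, -1.0]]
wrist_force: [0.5, 1.2, -0.1]
opening: 51.1
time_s: 21.6
eef_pos: [444.1, -203.9, 125.0]
tool_rot: [[-0.004, -1.0, 0.005], [-1.0, 0.004, -0.003], [0.003, -0.005, -1.0]]
wrist_force: [0.9, -0.2, -0.8]
opening: 51.2
time_s: 21.98
eef_pos: [444.8, -201.3, 72.0]
tool_rot: [[-0.0, -1.0, -0.002], [-1.0, 0.0, 0.001], [-0.001, 0.002, -1.0]]
wrist_force: [-0.9, 0.2, 0.2]
opening: 51.3
top [153. 296.] [343.2 208.8  80.5] [342.9 208.6  77.8  78.7]
top [301. 157.] [630.3 -77.7  58.6] [630.4 -77.6  56.2  56.9]
top [255. 152.] [637.7  17.5  70.8] [637.6  17.4  68.   68.8]
top [210. 146.] [648.3 110.6  82.9] [648.3 110.6  79.7  81.3]
side [263. 298.] [ 441.  -209.9   75.9] [ 443.7 -215.    39.6   72.6]
side [345. 211.] [647.5  40.1 316.1] [642.2  39.8  70.  312. ]
side [199. 181.] [347.5 201.7 141.2] [343.3 190.2  69.9 133.8]
```

View pics/ts6.png

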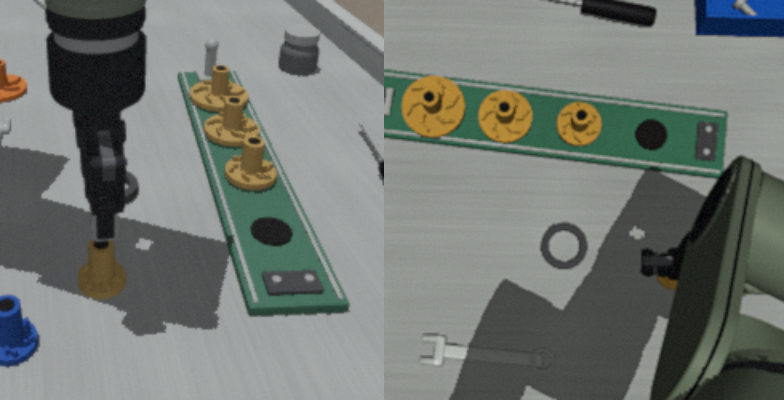

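c is within 1 mm of its pad. The gripper is now over d at side pixel (263,298), not the blue look-alike, so I descend and grip.

```bash
python3 -m crank '[[[0,0,0],[0,0,0],-0.2],[[0,0,0.02],[0,0,0],-0.2],[[0,0,0.04],[0,0,0],-0.2],[[0,0,0.055],[0,0,0],-0.2],[[0,0,0.0557],[0,0,0],-0.2]]';python3 -m crank '[[[0,0,0],[0,0,0],0],[[0,0,0],[0,0,0],0.2],[[0,0,0],[0,0,0],0.3],[[0,0,0],[0,0,0],0.45],[[0,0,0],[0,0,0],1]]' 45; python3 -m crank '[[[0,0,0],[0,0,0],1],[[0,0,0],[0,0,0],1]]'
```

```text
time_s: 22.7
eef_pos: [445.4, -201.5, 16.7]
tool_rot: [[-0.0, -1.0, -0.001], [-1.0, 0.0, 0.0], [-0.0, 0.001, -1.0]]
wrist_force: [0.3, -0.3, 0.6]
opening: 51.3
time_s: 23.32
eef_pos: [445.9, -201.9, 17.4]
tool_rot: [[-0.0, -1.0, 0.001], [-1.0, 0.0, -0.001], [0.001, -0.001, -1.0]]
wrist_force: [-0.9, -0.5, 4.6]
opening: 22.7
time_s: 23.58
eef_pos: [445.9, -201.8, 17.4]
tool_rot: [[-0.0, -1.0, 0.001], [-1.0, 0.0, -0.001], [0.001, -0.001, -1.0]]
wrist_force: [-1.3, -0.0, 6.0]
opening: 23.0
```

```bash
python3 -m crank '[[[0,0,-0.02],[0,0,0],1],[[0,0,-0.06],[0,0,0],1],[[0,0,-0.12],[0,0,0],1],[[-0.007,-0.045,-0.12],[0,0,0],1],[[-0.015,-0.09,-0.12],[0,0,0],1]]';python3 -m crank '[[[-0.008,-0.05,0],[0,0,0],1],[[-0.0138,-0.0856,0],[0,0,0],1],[[-0.0138,-0.0856,0.03],[0,0,0],1],[[-0.0138,-0.0856,0.07],[0,0,0],1],[[-0.0138,-0.0856,0.09],[0,0,0],1]]';python3 -m crank '[[[0,0,0.004],[0,0,0],1],[[0,0,0.008],[0,0,0],1],[[0,0,0.011],[0,0,0],1],[[0,0,0.013],[0,0,0],1],[[0,0,0.013],[0,0,0],1]]'; python3 -m crank '[[[0,0,0.0005],[0,0,0],1],[[0,0,0.001],[0,0,0],1],[[0,0,0.0013],[0,0,0],1],[[0,0,0.0013],[0,0,0],1]]'
```

```text
time_s: 24.2
eef_pos: [536.5, -186.6, 137.9]
tool_rot: [[-0.001, -1.0, 0.002], [-1.0, 0.001, -0.001], [0.001, -0.002, -1.0]]
wrist_force: [-0.3, 0.2, -1.4]
opening: 23.0
time_s: 24.82
eef_pos: [619.3, -172.1, 43.6]
tool_rot: [[-0.0, -1.0, -0.005], [-1.0, 0.0, 0.002], [-0.002, 0.005, -1.0]]
wrist_force: [0.2, 0.2, -2.2]
opening: 22.9
time_s: 25.45
eef_pos: [621.2, -172.9, 34.1]
tool_rot: [[-0.0, -1.0, 0.0], [-1.0, 0.0, -0.0], [0.0, -0.0, -1.0]]
wrist_force: [-1.0, -0.4, -1.8]
opening: 22.6
time_s: 25.95
eef_pos: [621.3, -172.9, 33.5]
tool_rot: [[-0.0, -1.0, 0.001], [-1.0, 0.0, -0.0], [0.0, -0.001, -1.0]]
wrist_force: [-2.6, 0.9, 5.5]
opening: 22.5
```

Contact again. I release, rise and back away so both cameras have a clear view.

```bash
python3 -m crank '[[[0,0,0],[0,0,0],0.4],[[0,0,0],[0,0,0],0.3],[[0,0,0],[0,0,0],0.1],[[0,0,0],[0,0,0],-0.1],[[0,0,0],[0,0,0],-0.2]]'; python3 -m crank '[[[0,0,0],[0,0,0],-0.2],[[0,0,-0.01],[0,0,0],-0.2],[[0,0,-0.03],[0,0,0],-0.2],[[0,0,-0.08],[0,0,0],-0.2],[[0,0,-0.13],[0,0,0],-0.2]]'; python3 -m crank '[[[0.03,0.03,-0.03],[0,0,0],-0.2],[[0.07,0.06,-0.06],[0,0,0],-0.2],[[0.11,0.09,-0.06],[0,0,0],-0.2],[[0.15,0.12,-0.06],[0,0,0],-0.2],[[0.19,0.15,-0.06],[0,0,0],-0.2]]';python3 -m crank '[[[0,0,0],[0,0,0],-0.2],[[0,0,0],[0,0,0],-0.2],[[0,0,0],[0,0,0],-0.2]]';python3 - <<'E'
from h import *
for n in ('top','side'):
    im=manip.get_image(n)[:,:,::-1].copy();cv2.imwrite(f'pics/{n}7.png',im)
    hsv=cv2.cvtColor(im,cv2.COLOR_BGR2HSV);H,S,V=cv2.split(hsv)
    for c in blobs((H>8)&(H<28)&(S>110)&(V>60),150):
        if n=="side" and c[:,1].mean()<140: continue
        print(n,c.mean(0).round(),*circ(n,c,24))
cv2.imwrite('pics/ts7.png',np.hstack([cv2.resize(cv2.imread('pics/side7.png')[130:380,200:440],None,fx=1.6,fy=1.6),cv2.resize(cv2.imread('pics/top7.png')[80:330,160:410],None,fx=1.6,fy=1.6)]))
E
```

```text
time_s: 26.58
eef_pos: [621.2, -172.8, 32.4]
tool_rot: [[-0.0, -1.0, -0.0], [-1.0, 0.0, -0.0], [0.0, 0.0, -1.0]]
wrist_force: [-0.1, -0.0, 0.4]
opening: 51.2
time_s: 27.2
eef_pos: [621.0, -172.8, 164.4]
tool_rot: [[-0.0, -1.0, 0.0], [-1.0, 0.0, -0.0], [0.0, -0.0, -1.0]]
wrist_force: [0.9, -0.8, -0.1]
opening: 51.6
time_s: 27.82
eef_pos: [470.1, -363.9, 223.6]
tool_rot: [[-0.0, -1.0, 0.001], [-1.0, 0.0, -0.001], [0.001, -0.001, -1.0]]
wrist_force: [0.8, -0.3, -0.2]
opening: 51.0
time_s: 28.2
eef_pos: [471.9, -361.8, 222.7]
tool_rot: [[0.001, -1.0, 0.0], [-1.0, -0.001, 0.0], [-0.0, -0.0, -1.0]]
wrist_force: [0.1, 0.0, -0.6]
opening: 51.1
top [153. 296.] [343.2 208.8  80.5] [342.9 208.6  77.7  78.6]
top [347. 163.] [ 620.4 -172.2   49.6] [ 620.  -171.5   44.    47. ]
top [302. 157.] [630.3 -77.7  58.6] [630.4 -77.7  56.4  56.9]
top [255. 152.] [637.7  17.5  70.7] [637.6  17.4  68.   68.8]
top [210. 146.] [648.2 110.7  82.9] [648.3 110.5  79.7  81.1]
side [363. 247.] [637.6 -87.  238.3] [631.5 -98.4  52.5 223.7]
side [199. 182.] [339.1 199.9 138.3] [343.2 189.5  69.9 132.1]
```

View pics/ts7.png

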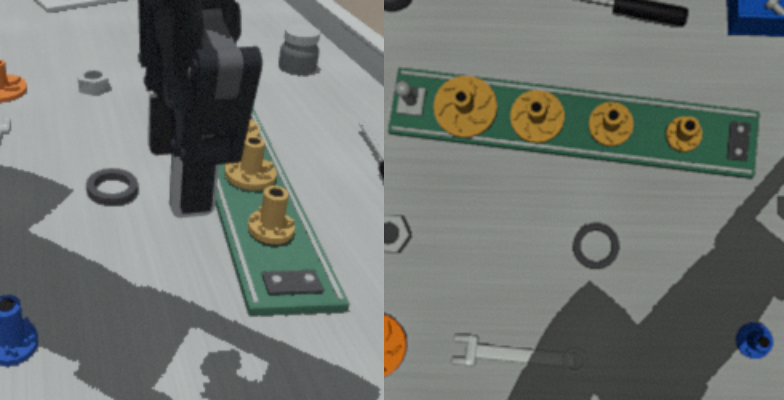

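All four lie flat, hub up, largest by the post, and the gripper is clear. In the top view the discs are at about (210,146), (255,152), (302,157) and (347,163). I'm handing it in.

```bash
python3 -c "
from bench import manip
print(manip.sign_off())"
```

```text
the job is handed in; nothing more can be done
None
```

The four bronze impellers are on the rail in order of size, with a on the pad beside the post, then b, c and d. I took each by its hub and lowered it until the wrist force showed contact. I then opened the gripper slowly and backed away. The job was handed in at about 28 s on the clock, and I left the orange and blue look-alikes alone.

- **Centring:** in the last top view a, c and d are within about 1 mm of their pad centres, and b is about 1.8 mm off. I left b as it was.
- **Flat and still:** all four look flat and hub up in the last top picture. In the last pictures a, b and c had stayed where they were set down. The gripper hid part of the row in the last side view, so a and b were last seen clearly from the side earlier. d, placed last, was pictured only once afterwards.
- **Disagreement:** the two cameras differed by about 4 mm in y on the pads. I used the top camera, because the jaw positions when gripping the hubs agreed with it to within about 1 mm.
- **Forces:** the wrist force in the readings after each move stayed under 7 N.

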